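# Slide the loaded carrier round the L-slot to its sensor station

### The job

Without gripping anything, push the green carrier with the fingertips or the outside of the fingers along the L-shaped slot of the aluminium plate to the corner, then round the corner and along the second leg until it is fully home against the slot's end, next to the orange sensor. Do not lift or tip the carrier, do not touch the steel bushing riding on it (it must stay seated), and leave everything else where it is. Then draw the hand clear.

Things in the scene. Friction and masses are not known exactly. Their poses are not given: they have to be found in the camera images.
- plate: fixed aluminium plate, 260 mm (own x -130 to 130) by 300 mm (own y -140 to 160), top 20 mm above the table; origin at table height, z up. L-shaped slot in its top, 22 mm wide, 16 mm deep: first leg along plate +x on y = -55 mm, second leg along plate +y on x = 55 mm. A sensor 53 mm above the table stands past the second leg's end, clear of the homed carrier by 5 mm
- carrier: loose green disc, 100 mm across, 26 mm thick, about 0.4 kg, flat on the plate: its rim is 20 to 46 mm above the table. Slides with a few newtons, stays where left. A 16 mm pin, 12 mm long, under its centre rides in the slot with 3 mm play each side. Origin: centre of its underside, on the pin axis, z up. Starts early in the first leg; its yaw does not matter
- bushing: loose steel bushing (ring) 36 mm across, 20 mm high, sitting on a spigot at the centre of the carrier's top, its top 66 mm above the table; not to be touched. Origin: centre of its underside
- slot_start (a point): where the carrier's origin would be with the pin against the blind start of the first leg; plate axes
- slot_corner (a point): where the carrier's origin is with the pin pushed up against the end of the first leg, in the corner; plate axes
- slot_home (a point): where the carrier's origin is with the pin against the end of the second leg: fully home (3 mm play across the leg); plate axes
- spare_bushing: brass bushing 36 mm across and 20 mm high, standing loose on the plate inside the angle of the L; leave it. Origin: centre of its underside
- screwdriver: screwdriver lying on the table to the plate's -y side; leave it
- jar: white jar 56 mm across, 60 mm high, on the table to the plate's +y side; leave it. Origin: centre of its underside
- housing: black plastic housing 75 x 55 x 32 mm with three coloured buttons, on the table to the plate's +y side; leave it. Origin: centre of its underside
- nest: square green block 100 x 100 x 22 mm with four holes, on the table far to the right; leave it
- hammer: hammer lying on the table far to the left; leave it
Mind the look-alikes: they are no part of the job. Leave any blue or purple look-alike of the carrier alone.

How it is judged:
By the outcome, as a careful person would: the job done as asked, in the order asked, and still so for the second after the job is handed in, with the robot touching nothing.
It also fails if it takes over 56 s, if anything falls off the work surface, if the arm or the gripper's body presses on something with over 40 N, if the wrist force passes 120 N, or if a joint passes its speed limit or range.

### The arm

A 7-joint arm with a two-finger parallel gripper is mounted at the origin on the work surface. World frame = base frame: x ahead of the robot, y to its left, z up, the work surface at z = 0. Lengths are in m, angles in rad, forces in N, time in s.
With the tool pointing down it reaches from about 0.35 to 0.9 m from the base axis. Payload 8.1 kg.
Tool frame: the origin (TCP) lies at the centre of the arm's flange, where the gripper is bolted on; the fingertips stand 178 mm ahead of it and the grasp point (between the pads) lies 159 mm ahead of it; z points along the fingers, y is the line along which they close (so a half turn about z gives the same grasp; the last joint's range is limited). The gripper opens to 92 mm and grips with 3 to 60 N. Pads are 19 mm wide; open, the fingers measure 130 mm over their backs; the gripper's body (75 mm by 190 mm) begins 47 mm behind the grasp point.
Start: joints at [1.177, 0.434, 0.025, 1.573, -0.012, 1.134, -0.075], TCP at [0.179, -0.599, 0.405] pointing down, gripper open.
Joint ranges: [-2.62, 2.62], [-0.44, 2.09], [-1.27, 1.32], [0.08, 2.57], [-1.32, 4.46], [0.12, 2], [-2.74, 2.74]. Speed limits (rad/s): [2.22, 2.22, 3.01, 3.01, 3.14, 3.14, 3.14].

### API

Orientations are given as a rotation vector (axis times angle).
In Python, from cell import arm gives the robot as it stands. The module is installed in compiled form; this text tells all that it offers.
- The arm moves only by the shell command python3 -m inch 'ROWS' [FORCE]. ROWS is text: rows parted by semicolons, each of 5 numbers parted by spaces: the shift along the tool's x, y, z in m, then the turn about the tool's z in rad, then the finger opening in m, from 0 to 0.0918. In form: x y z roll fingers; .... A call has 1 to 5 rows; each row is the pose to reach, as a shift and turn from the pose commanded when the call began, along the tool's axes at that moment; what a row does not reach only later rows make up. A row lasts 1/10 s, in which the tool goes at most 50 mm and 8.59 degrees, less where a joint would pass 70% of its speed; a pose out of reach is approached as far as the arm can. A call with a gripper value outside its range is refused whole. The fingers move at their own pace and stop on an object; FORCE is the grip in N (left out, the last holds). Time passes only in rows, so rows that repeat a pose let the fingers close. It gives the time, the measured TCP pose, the force, the opening and the grip force at its end, in the units of the state.
- arm.observe(): the state, without advancing time (a new reading comes with each control period).
- arm.get_image(name): name is "scene" or "top" or "wrist"; returns the picture (480x640x3 uint8, red, green, blue); there is no depth.
- arm.get_calibration(name): a dict with "intrinsics" (3x3 intrinsics, pixels), "distortion" ([k1, k2, p1, p2, k3] as OpenCV has them; the pictures are not rectified), "pose" (4x4, takes a point from camera to world coordinates). Camera axes: x right, y up, looking along -z (the intrinsics and any distortion apply to the point x, -y, -z); pixel columns grow to the right and rows downward; lengths in m; the calibration is good to about 2 mm. A picture is of the moment at which its call begins: read the wrist's pose just before it. get_calibration takes no time and is no camera call; for the wrist camera it gives the pose at the moment of the call.
- arm.sign_off(): hands the job in; it is judged then, once.
Trained networks look in the newest picture that a camera, given by its name, has taken for a name from the list of things; names that differ only in an ending like _2 or _b are one class to them, and where a whole thing is asked for, a point or a joint stands for the part that bears it (a point fixed in the world has none). Each returns a list of dicts, best first, with "conf" (0 to 1); they miss things now and then, are a little off and sometimes report something else, mostly with a low value. They report only what shows in the picture. A call takes as long as a camera call. They do not tell look-alikes from the thing itself.
- arm.look_for(camera, query): "point" ([row, column] in pixels, amid what is visible of it).
- arm.silhouettes(camera, query): "region" (480x640 bool, what is visible of it) and "point" ([row, column] in pixels, amid what is visible of it).
- arm.place_of(camera, query): "point" ([row, column] in pixels: a listed point, or the origin of a listed thing).
The state is a dict: "clock": time; "joints": joint angles; "dq": joint speeds; "joint_efforts": joint torques, N m; "position": TCP position; "ee_rot": TCP orientation; "force": force on the tool from outside, world axes, zero at the start; "ft_torque": the same for the moment, N m; "width": opening from 0.0 (shut) to 1.0 (fully open); "gripper_force": force on a finger pad.
Only numpy, scipy, OpenCV 4.12 (cv2) and the standard library are available. Lean on these libraries where they do the work, as an engineer would, in place of code of your own. Each camera call takes 0.05 s, during which the arm holds its last target. There are 200 camera calls.

## Working session

There is one attempt and no reset: what is moved stays moved. The work goes in short steps, Python scripts to look and compute and a shell command to move; the robot and the scene stay as the last step left them, time stands still between calls to the robot, and variables do not carry over. Pictures are saved under pics/ and viewed, at most 10 in all, crops included, and the job is handed in when it is done.

```bash
mkdir -p pics; cat > h.py <<'E'
import numpy as np, cv2
from cell import arm
def ray(cam,rc,z):
    c=arm.get_calibration(cam);K=np.array(c["intrinsics"],float);D=np.array(c["distortion"],float);T=np.array(c["pose"])
    p=cv2.undistortPoints(np.array([[[rc[1],rc[0]]]],float),K,D)[0,0]
    d=T[:3,:3]@np.array([p[0],-p[1],-1]);o=T[:3,3]
    return (o+d*(z-o[2])/d[2])
def pix(cam,P):
    c=arm.get_calibration(cam);T=np.linalg.inv(np.array(c["pose"]));q=T[:3,:3]@np.array(P,float)+T[:3,3]
    return cv2.projectPoints(np.array([[q[0],-q[1],-q[2]]]),np.zeros(3),np.zeros(3),np.array(c["intrinsics"],float),np.array(c["distortion"],float))[0][0,0]
def save(cam,n):
    im=arm.get_image(cam);cv2.imwrite("pics/"+n,im[:,:,::-1]);return im
E
python3 - <<'E'
from h import *
s=arm.observe();print(s)
for cam in("top","scene"):
    im=save(cam,cam+"0.png")
    for q,z in(("carrier",.02),("bushing",.046),("slot_start",.02),("slot_corner",.02),("slot_home",.02),("spare_bushing",.02),("plate",0),("jar",0),("housing",0)):
        for r in arm.place_of(cam,q)[:3]: print(cam,q,round(r["conf"],2),np.round(r["point"]),ray(cam,r["point"],z)[:2].round(4))
E
```

```text
{'clock': 0.0, 'joints': array([ 1.17737863,  0.43521711,  0.02500804,  1.57405505, -0.01162037,
        1.13403624, -0.07508668]), 'dq': array([ 1.84175085e-03,  9.21273229e-05,  1.84121570e-03, -4.30560089e-04,
       -3.87910617e-04, -6.06142199e-04,  2.97668877e-04]), 'joint_efforts': array([-3.11294696e-05, -6.67857599e+01,  9.84789021e-01, -3.14466405e+01,
       -6.05343003e-02,  4.28833324e-02,  1.46165726e-04]), 'position': array([ 0.17910188, -0.59855409,  0.40396508]), 'ee_rot': array([-3.10694907e+00, -4.54836044e-01,  5.71081481e-04]), 'force': array([ 0.1019341 , -0.30897025, -0.68069462]), 'ft_torque': array([-0.0769706 , -0.01050483, -0.01919175]), 'gripper_force': 0.0, 'width': 1.0032593703632375}
top carrier 0.74 [266. 412.] [ 0.4628 -0.322 ]
top carrier 0.7 [315. 269.] [0.3081 0.1562]
top carrier 0.62 [248. 324.] [ 0.5296 -0.0272]
top bushing 0.57 [199. 239.] [0.6968 0.2549]
top bushing 0.53 [250. 325.] [ 0.52   -0.0305]
top slot_start 0.9 [259. 321.] [ 0.4918 -0.0174]
top slot_corner 0.74 [228. 333.] [ 0.5962 -0.0603]
top slot_home 0.96 [216. 295.] [0.6424 0.0662]
top spare_bushing 0.4 [256. 270.] [0.5069 0.1531]
top plate 0.88 [241. 308.] [0.5595 0.0263]
top plate 0.44 [254. 268.] [0.517  0.1604]
top jar 0.77 [202. 241.] [0.6978 0.2546]
top housing 0.93 [246. 233.] [0.5463 0.2789]
scene carrier 0.71 [255. 428.] [0.3071 0.1724]
scene carrier 0.65 [186. 270.] [ 0.4801 -0.3147]
scene carrier 0.22 [214. 281.] [ 0.522 -0.204]
scene bushing 0.51 [246. 316.] [ 0.5286 -0.0334]
scene slot_start 0.67 [245. 328.] [ 0.4894 -0.0307]
scene slot_corner 0.65 [260. 289.] [ 0.6029 -0.0608]
scene slot_home 0.88 [298. 308.] [0.6386 0.0671]
scene spare_bushing 0.47 [289. 366.] [0.5074 0.1437]
scene plate 0.77 [278. 317.] [0.5731 0.0238]
scene jar 0.92 [365. 339.] [0.6928 0.2504]
scene jar 0.57 [248. 330.] [ 0.4836 -0.0295]
scene housing 0.82 [336. 389.] [0.5486 0.2726]
```

View pics/top0.png

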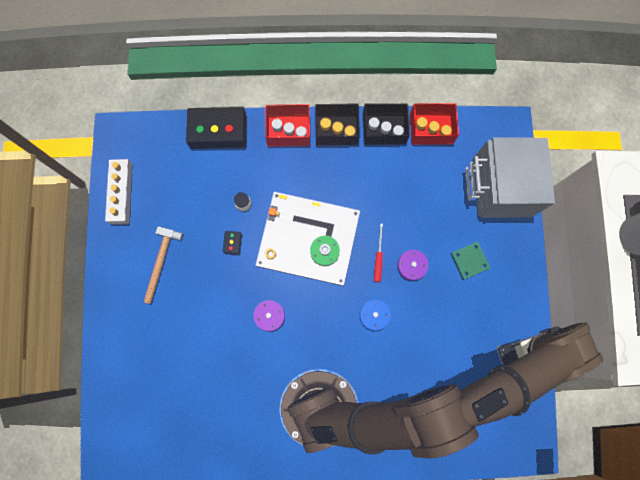

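View pics/scene0.png

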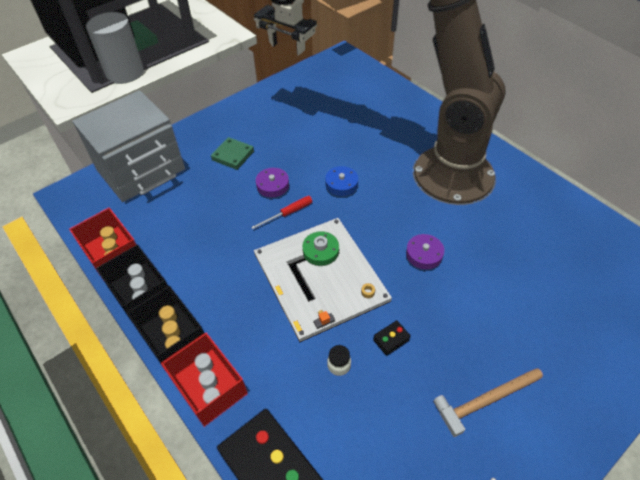

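The carrier candidates in the top picture are green at (248,324), purple at (266,412) and (315,269), and blue at (315,375). The green disc sits on the plate and carries the steel bushing, so it is the one meant. Next I'll confirm it in a crop and fit the plate outline.

```bash
cat > fit.py <<'E'
from h import *
from scipy.optimize import least_squares
def run(im):
    hsv=cv2.cvtColor(im,cv2.COLOR_RGB2HSV)
    m=((hsv[...,0]<95)|(hsv[...,0]>130)|(hsv[...,1]<90)).astype(np.uint8)
    n,l,s,c=cv2.connectedComponentsWithStats(m);k=l[240,300]
    cn=max(cv2.findContours((l==k).astype(np.uint8),0,1)[0],key=len)[:,0]
    W=np.array([ray("top",(r,c),.02)[:2] for c,r in cn])
    def loc(p):
        c,s_=np.cos(p[2]),np.sin(p[2]);d=W-p[:2];return np.c_[d@[c,s_],d@[-s_,c]]
    def f(p):
        q=loc(p)-[0,.01];a=np.abs(q)-[.13,.15];return np.max(a,axis=1)
    return least_squares(f,[.56,.026,-.3],loss="soft_l1",f_scale=.002),s[k]
E
python3 - <<'E'
from fit import *
im=arm.get_image("top");r,st=run(im);p=r.x;print(p,st,np.abs(r.fun).mean())
c,s=np.cos(p[2]),np.sin(p[2]);R=np.array([[c,-s],[s,c]])
for n,q,z in(("car",(248,324),.02),("bush",(250,325),.046),("start",(259,321),.02),("cor",(228,333),.02),("home",(216,295),.02),("spare",(256,270),.02)):
    print(n,(R.T@(ray("top",q,z)[:2]-p[:2])).round(4))
g=cv2.inRange(cv2.cvtColor(im,cv2.COLOR_RGB2HSV),(50,120,60),(85,255,255));g[:,:290]=0;g[:,350:]=0;g[:210]=0;g[290:]=0
y,x=np.nonzero(g);h=cv2.convexHull(np.c_[x,y].astype(np.int32));e=cv2.fitEllipse(h);print(e)
w=ray("top",e[0][::-1],.044);print("carrier",w,R.T@(w[:2]-p[:2]))
cv2.imwrite("pics/crop.png",cv2.resize(im[180:300,240:400,::-1],None,fx=5,fy=5))
E
```

```text
[ 0.56408442  0.01567062 -0.24017204] [ 256  192  104   94 6937] 0.0009499886472533635
car [-0.023  -0.0511]
bush [-0.0333 -0.0563]
start [-0.0617 -0.0495]
cor [ 0.0506 -0.0658]
home [0.0627 0.0687]
spare [-0.0895  0.1193]
((324.5283203125, 250.16677856445312), (28.17894744873047, 28.947359085083008), 5.4224090576171875)
carrier [ 0.51815354 -0.02959193  0.044     ] [-0.03384594 -0.05488895]
```

View pics/crop.png

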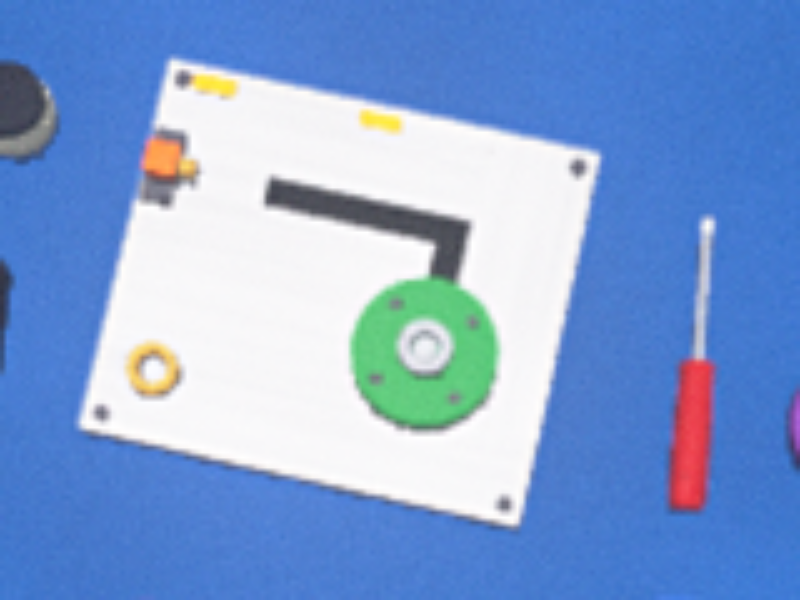

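The crop shows the green disc at (425,350) with the steel bushing on it. The L slot runs to a corner near (455,235) and ends near (270,190) by the orange sensor. The brass spare at (152,368) is off to the side.

```bash
cat > go.py <<'E'
import sys
from h import *
from scipy.spatial.transform import Rotation as Ro
P=np.array([.5641,.0157]);Y=-.2402
R=np.array([[np.cos(Y),-np.sin(Y)],[np.sin(Y),np.cos(Y)]])
s=arm.observe();T=Ro.from_rotvec(s["ee_rot"]).as_matrix();yaw=np.arctan2(T[1,0],T[0,0])
def show():
    q=R.T@(s["position"][:2]-P);print("t",round(s["clock"],2),"plate",q.round(4),"z",s["position"][2].round(4),"yaw-rel deg",np.degrees(yaw-Y).round(1),"toolz",T[:,2].round(3),"F",s["force"].round(1),"j",s["joints"].round(2))
def to(px,py,z,rel):
    w=np.r_[P+R@[px,py],z];d=T.T@(w-s["position"]);a=-(Y+np.radians(rel)-yaw);print("shift",d.round(4),"roll",((a+np.pi)%(2*np.pi)-np.pi).round(4))
show()
a=list(map(float,sys.argv[1:]))
if a: to(*a)
E
python3 go.py -.115 -.055 .404 0
```

```text
t 1.05 plate [-0.2277 -0.6884] z 0.4047 yaw-rel deg 30.4 toolz [ 0. -0. -1.] F [-0.7 -0.2  0.7] j [ 1.18  0.43  0.02  1.57 -0.01  1.13 -0.08]
shift [ 0.4179 -0.4892  0.0007] roll 0.5309
```

```bash
python3 -m inch '0.03 -0.035 0 0.1 0.06; 0.06 -0.07 0 0.2 0.06; 0.09 -0.105 0 0.3 0.06; 0.12 -0.14 0 0.4 0.06; 0.15 -0.175 0 0.53 0.06' && python3 go.py -.115 -.055 .404 0
```

```text
clock: 1.55
position: [0.2731, -0.3864, 0.4049]
ee_rot: [3.118, -0.382, 0.001]
force: [0.5, 0.9, 0.3]
width: 0.666
gripper_force: 0.0
t 1.55 plate [-0.1869 -0.4598] z 0.4049 yaw-rel deg -0.2 toolz [ 0. -0. -1.] F [0.5 0.9 0.3] j [ 0.82  0.19  0.03  1.93 -0.01  1.02 -0.96]
shift [ 0.0705 -0.405   0.0008] roll -0.0035
```

```bash
python3 -m inch '0.008 -0.045 0 0 0.06; 0.016 -0.09 0 0 0.06; 0.024 -0.135 0 0 0.06; 0.032 -0.18 0 0 0.06; 0.04 -0.225 0 0 0.06' && python3 -m inch '0.006 -0.045 0.02 0 0.06; 0.012 -0.09 0.04 0 0.06; 0.02 -0.135 0.06 0 0.06; 0.03 -0.18 0.08 0 0.06; 0.03 -0.18 0.08 0 0.06' && python3 go.py -.115 -.055 .206 0
```

```text
clock: 2.05
position: [0.3652, -0.1772, 0.4051]
ee_rot: [3.119, -0.375, 0.002]
force: [1.1, -0.1, -1.3]
width: 0.653
gripper_force: 0.0
clock: 2.55
position: [0.4381, -0.0057, 0.3232]
ee_rot: [-3.118, 0.362, 0.002]
force: [-0.0, -0.7, 0.1]
width: 0.654
gripper_force: 0.0
t 2.55 plate [-0.1173 -0.0508] z 0.3232 yaw-rel deg 0.5 toolz [-0.001  0.003 -1.   ] F [-0.  -0.7  0.1] j [ 0.17  0.26 -0.33  2.09  0.11  0.81 -2.03]
shift [0.0024 0.0046 0.1172] roll 0.0089
```

```bash
python3 -m inch '0.002 0.0045 0.04 0.009 0.06; 0.002 0.0045 0.08 0.009 0.06; 0.002 0.0045 0.1 0.009 0.06; 0.002 0.0045 0.116 0.009 0.06; 0.002 0.0045 0.116 0.009 0.06' && python3 - <<'E'
from h import *
save("scene","s1.png");im=save("wrist","w1.png")
a=cv2.imread("pics/s1.png")[200:350,240:400];cv2.imwrite("pics/s1c.png",np.hstack([cv2.resize(a,(400,375)),cv2.resize(im[:,:,::-1],(400,375))]))
E
python3 go.py -.0835 -.055 .206 0
```

```text
clock: 3.05
position: [0.4369, -0.0163, 0.2072]
ee_rot: [3.117, -0.389, -0.005]
force: [-0.9, 0.4, 0.6]
width: 0.653
gripper_force: 0.0
t 3.15 plate [-0.1151 -0.061 ] z 0.209 yaw-rel deg -0.5 toolz [-0. -0. -1.] F [0.2 0.5 0.5] j [ 0.12  0.45 -0.26  2.2   0.23  0.52 -2.13]
shift [ 0.0316 -0.0063  0.003 ] roll -0.0082
```

View pics/s1c.png

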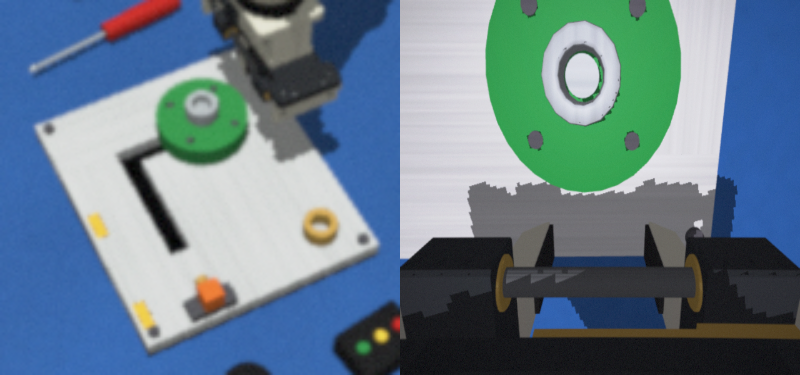

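```bash
python3 -m inch '0.005 -0.006 0.002 -0.008 0.06; 0.015 -0.006 0.002 -0.008 0.06; 0.025 -0.006 0.002 -0.008 0.06; 0.032 -0.006 0.002 -0.008 0.06; 0.038 -0.006 0.002 -0.008 0.06' && python3 go.py .0085 -.055 .207 0
```

```text
clock: 3.65
position: [0.476, -0.0196, 0.2067]
ee_rot: [3.119, -0.377, -0.002]
force: [-5.4, 2.3, 4.6]
width: 0.654
gripper_force: 3.4
t 3.65 plate [-0.0771 -0.0553] z 0.2067 yaw-rel deg -0.0 toolz [-0.001  0.    -1.   ] F [-5.4  2.3  4.6] j [ 0.13  0.49 -0.26  2.11  0.23  0.56 -2.11]
shift [ 0.0856 -0.0003 -0.0004] roll -0.0002
```

```bash
python3 -m inch '0.01 0 0 0 0.06; 0.02 0 0 0 0.06; 0.03 0 0 0 0.06; 0.04 0 0 0 0.06; 0.05 0 0 0 0.06' && python3 -m inch '0.008 0 0 0 0.06; 0.016 0 0 0 0.06; 0.022 0 0 0 0.06; 0.026 0 0 0 0.06; 0.028 0 0 0 0.06' && python3 go.py .0085 -.055 .207 0
```

```text
clock: 4.15
position: [0.5237, -0.0316, 0.2065]
ee_rot: [3.118, -0.376, -0.005]
force: [-6.6, 2.0, 6.4]
width: 0.655
gripper_force: 4.1
clock: 4.65
position: [0.5511, -0.0383, 0.2065]
ee_rot: [3.118, -0.377, -0.005]
force: [-7.3, 1.5, 6.6]
width: 0.655
gripper_force: 4.1
t 4.65 plate [ 0.0002 -0.0556] z 0.2065 yaw-rel deg -0.0 toolz [-0.003 -0.    -1.   ] F [-7.3  1.5  6.6] j [ 0.16  0.58 -0.25  1.93  0.23  0.66 -2.05]
shift [ 0.0083 -0.0006 -0.0005] roll -0.0003
```

```bash
python3 -m inch '0.002 0 0 0 0.06; 0.004 0 0 0 0.06; 0.006 0 0 0 0.06; 0.007 0 0 0 0.06; 0.008 0 0 0 0.06' && python3 go.py .0085 -.055 .207 0
```

```text
clock: 5.15
position: [0.5585, -0.0401, 0.2065]
ee_rot: [3.118, -0.377, -0.005]
force: [-7.2, 1.2, 6.6]
width: 0.656
gripper_force: 4.1
t 5.15 plate [ 0.0078 -0.0555] z 0.2065 yaw-rel deg -0.0 toolz [-0.003 -0.    -1.   ] F [-7.2  1.2  6.6] j [ 0.16  0.59 -0.25  1.91  0.22  0.67 -2.04]
shift [ 0.0007 -0.0005 -0.0005] roll -0.0002
```

```bash
for i in 1 2; do python3 -m inch '0.001 0 0 0 0.06; 0.002 0 0 0 0.06; 0.002 0 0 0 0.06' | grep -E 'pos|force'; done
```

```text
position: [0.5602, -0.0405, 0.2065]
force: [-8.0, 1.8, 6.2]
gripper_force: 4.6
position: [0.5609, -0.0406, 0.2062]
force: [-12.5, 3.3, 11.8]
gripper_force: 7.5
```

```bash
python3 -m inch '0.001 0 0 0 0.06; 0.001 0 0 0 0.06' | grep -E 'pos|force'; python3 - <<'E'
from go import *
im=save("top","t2.png")
g=cv2.inRange(cv2.cvtColor(im,cv2.COLOR_RGB2HSV),(50,120,60),(85,255,255));g[:,:270]=0;g[:,370:]=0;g[:190]=0;g[290:]=0
cv2.imwrite("pics/t2c.png",cv2.resize(im[180:300,240:400,::-1],None,fx=5,fy=5))
E
```

```text
position: [0.5613, -0.0406, 0.2061]
force: [-16.0, 5.0, 14.3]
gripper_force: 9.0
t 5.95 plate [ 0.0107 -0.0554] z 0.2061 yaw-rel deg 0.0 toolz [-0.009  0.    -1.   ] F [-16.    5.   14.3] j [ 0.16  0.59 -0.25  1.9   0.22  0.68 -2.04]
```

View pics/t2c.png

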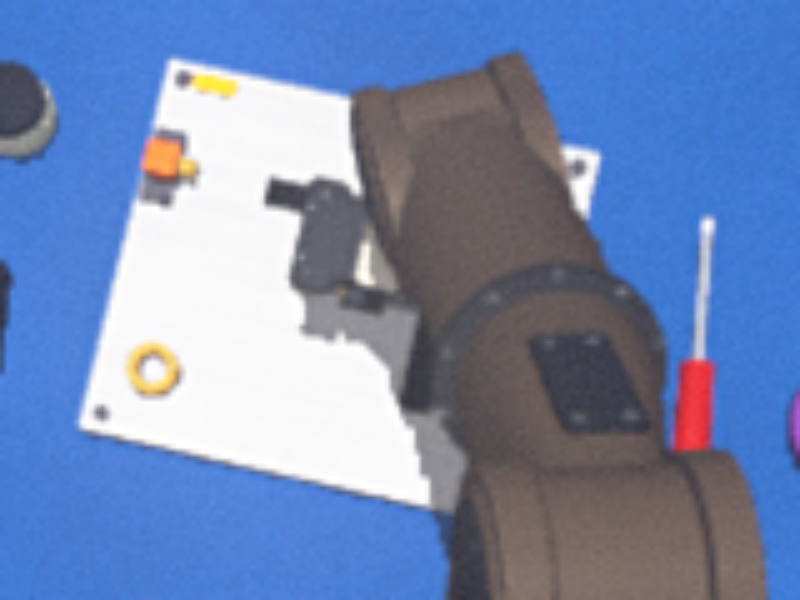

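The top view has the carrier hidden under the arm. The force rise at about x = 58 mm is a hard stop, which fits the corner. I'll back off, rise, swing the hand a quarter turn and come down on the carrier's -y side.

```bash
python3 -m inch '-0.01 0 0 0 0.06; -0.03 0 0 0 0.06; -0.03 0 -0.04 0 0.06; -0.03 0 -0.08 0 0.06; -0.03 0 -0.11 0 0.06' |tail -3&& python3 -m inch '0 0.01 0 -0.14 0.06; 0.01 0.02 0 -0.28 0.06; 0.02 0.03 0 -0.42 0.06; 0.03 0.04 0 -0.56 0.06; 0.04 0.05 0 -0.7 0.06' | tail -3 && python3 go.py .058 -.127 .207 90
```

```text
force: [1.6, -0.7, 0.2]
width: 0.655
gripper_force: 0.0
force: [0.5, -0.6, -0.6]
width: 0.655
gripper_force: 0.0
t 7.0 plate [ 0.0243 -0.1061] z 0.3168 yaw-rel deg 40.4 toolz [ 0.001 -0.    -1.   ] F [ 0.5 -0.6 -0.6] j [ 0.39  0.48 -0.45  1.79  0.25  0.93 -1.27]
shift [0.012  0.0377 0.1099] roll -0.8657
```

```bash
python3 -m inch '0.003 0.01 0 -0.14 0.06; 0.006 0.02 0 -0.28 0.06; 0.009 0.03 0 -0.42 0.06; 0.012 0.0375 0 -0.56 0.06; 0.012 0.0375 0 -0.7 0.06' |tail -3&& python3 -m inch '0 0 0 -0.14 0.06;0 0 0 -0.166 0.06; 0 0 0 -0.166 0.06' | tail -3 && python3 - <<'E'
from go import *
im=save("top","t3.png");w=save("wrist","w3.png")
a=cv2.resize(im[180:300,240:400],(400,300));cv2.imwrite("pics/c3.png",np.hstack([a,cv2.resize(w,(400,300))])[:,:,::-1])
to(.058,-.127,.207,90)
E
```

```text
force: [-0.9, 0.4, -0.4]
width: 0.653
gripper_force: 0.0
force: [-0.9, -0.1, 0.3]
width: 0.654
gripper_force: 0.0
t 7.8 plate [ 0.0572 -0.1266] z 0.3166 yaw-rel deg 89.5 toolz [ 0.  0. -1.] F [-0.9 -0.1  0.3] j [ 0.55  0.57 -0.65  1.7   0.39  1.01 -0.48]
shift [-0.0004  0.0008  0.1096] roll -0.0081
```

View pics/c3.png

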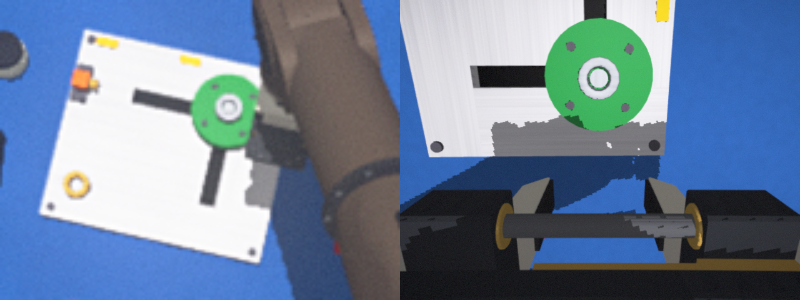

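The carrier is in the corner with its bushing seated. In the wrist view it is centred at column 599, in line with the finger midpoint, so I can lower and push along the second leg.

```bash
python3 -m inch '0 0 0.04 -0.008 0.06; 0 0 0.08 -0.008 0.06; 0 0 0.1 -0.008 0.06; 0 0 0.11 -0.008 0.06; 0 0 0.11 -0.008 0.06' |tail -3&& python3 go.py .0565 .023 .207 90
```

```text
force: [0.3, 0.1, 0.9]
width: 0.655
gripper_force: 0.0
t 8.4 plate [ 0.0568 -0.1262] z 0.2058 yaw-rel deg 90.1 toolz [-0.002  0.    -1.   ] F [0.3 0.1 0.9] j [ 0.5   0.7  -0.58  1.79  0.5   0.81 -0.56]
shift [ 0.1492  0.     -0.0012] roll 0.0021
```

```bash
python3 -m inch '0.01 0 -0.001 0 0.06; 0.018 0 -0.001 0 0.06; 0.024 0 -0.001 0 0.06; 0.03 0 -0.001 0 0.06; 0.038 0 -0.001 0 0.06' && python3 -m inch '0.01 0 0 0 0.06; 0.02 -0.001 0 0 0.06; 0.03 -0.001 0 0 0.06; 0.04 -0.001 0 0 0.06; 0.05 -0.001 0 0 0.06' && python3 go.py .0565 .023 .207 90
```

```text
clock: 8.9
position: [0.5986, -0.085, 0.2088]
ee_rot: [2.468, 1.939, -0.003]
force: [-2.6, -8.2, 6.5]
width: 0.656
gripper_force: 4.5
clock: 9.4
position: [0.6096, -0.0354, 0.2088]
ee_rot: [2.468, 1.94, -0.001]
force: [-0.8, -5.7, 5.5]
width: 0.652
gripper_force: 3.8
t 9.4 plate [ 0.0564 -0.0388] z 0.2088 yaw-rel deg 90.1 toolz [ 0.001 -0.003 -1.   ] F [-0.8 -5.7  5.5] j [ 0.35  0.7  -0.57  1.76  0.5   0.82 -0.7 ]
shift [0.0618 0.0002 0.0016] roll 0.0017
```

```bash
python3 -m inch '0.01 0 0 0 0.06; 0.02 0 0 0 0.06; 0.03 0 0 0 0.06; 0.04 0 0 0 0.06; 0.046 0 0 0 0.06'|grep -E 'pos|force' && python3 -m inch '0.002 0 0 0 0.06; 0.004 0 0 0 0.06; 0.006 0 0 0 0.06; 0.008 0 0 0 0.06; 0.01 0 0 0 0.06' |grep -E 'pos|force'&& python3 go.py .0565 .023 .207 90
```

```text
position: [0.6204, 0.0101, 0.2087]
force: [-1.6, -5.4, 6.8]
gripper_force: 4.0
position: [0.6226, 0.0185, 0.2085]
force: [-2.0, -6.7, 6.8]
gripper_force: 4.4
t 10.4 plate [0.0561 0.0167] z 0.2085 yaw-rel deg 90.1 toolz [ 0.001 -0.003 -1.   ] F [-2.  -6.7  6.8] j [ 0.26  0.72 -0.57  1.73  0.5   0.84 -0.78]
shift [0.0064 0.0004 0.0015] roll 0.0017
```

```bash
for i in 1 2 3; do python3 -m inch '0.001 0 0 0 0.06; 0.002 0 0 0 0.06; 0.002 0 0 0 0.06' | grep -E 'pos|^force'; done; python3 go.py
```

```text
position: [0.6231, 0.0207, 0.2086]
force: [-1.4, -7.0, 6.2]
position: [0.6235, 0.022, 0.2086]
force: [-2.3, -8.4, 7.8]
position: [0.6237, 0.0225, 0.2085]
force: [-2.9, -12.9, 11.3]
t 11.3 plate [0.0563 0.0208] z 0.2085 yaw-rel deg 90.0 toolz [-0.001 -0.006 -1.   ] F [ -2.9 -12.9  11.3] j [ 0.25  0.72 -0.56  1.73  0.5   0.85 -0.78]
```

Contact with the end at hand y ≈ 21 mm, so the carrier is at about 68 mm, as expected. I'll press once more to be sure, then withdraw and look.

```bash
python3 -m inch '0.002 0 0 0 0.06; 0.003 0 0 0 0.06; 0.003 0 0 0 0.06; 0.003 0 0 0 0.06' | grep -E 'pos|^force'; python3 go.py
```

```text
position: [0.624, 0.0233, 0.2084]
force: [-6.2, -18.7, 15.7]
t 11.7 plate [0.0564 0.0217] z 0.2084 yaw-rel deg 89.9 toolz [-0.002 -0.009 -1.   ] F [ -6.2 -18.7  15.7] j [ 0.24  0.72 -0.56  1.72  0.5   0.85 -0.79]
```

```bash
python3 -m inch '-0.01 0 0 0 0.06; -0.03 0 0 0 0.06; -0.05 0 -0.02 0 0.06; -0.06 0 -0.06 0 0.06; -0.06 0 -0.1 0 0.06' |tail -3; python3 -m inch '-0.04 0 -0.02 0 0.06; -0.08 0 -0.04 0 0.06; -0.12 0 -0.04 0 0.06; -0.16 0 -0.04 0 0.06; -0.2 0 -0.04 0 0.06'|tail -3;  python3 - <<'E'
from go import *
im=save("top","t4.png")
r=R
for q,z in(("carrier",.02),("slot_home",.02),("bushing",.046)):
    for d in arm.place_of("top",q)[:5]: print(q,round(d["conf"],2),np.round(d["point"]),(R.T@(ray("top",d["point"],z)[:2]-P)).round(4))
g=cv2.inRange(cv2.cvtColor(im,cv2.COLOR_RGB2HSV),(50,120,60),(85,255,255));g[:,:265]=0;g[:,370:]=0;g[:185]=0;g[290:]=0
y,x=np.nonzero(g);e=cv2.fitEllipse(cv2.convexHull(np.c_[x,y].astype(np.int32)));print(e,R.T@(ray("top",e[0][::-1],.044)[:2]-P))
s4=save("scene","s4.png")
cv2.imwrite("pics/c4.png",np.hstack([cv2.resize(im[180:300,240:400],(400,300)),cv2.resize(s4[210:330,240:400],(400,300))])[:,:,::-1])
E
```

```text
force: [1.0, 0.4, -0.6]
width: 0.655
gripper_force: 0.0
force: [-0.6, -0.5, -0.4]
width: 0.654
gripper_force: 0.0
t 12.7 plate [ 0.0563 -0.234 ] z 0.3483 yaw-rel deg 90.2 toolz [ 0.002  0.    -1.   ] F [-0.6 -0.5 -0.4] j [ 0.73  0.54 -0.65  1.65  0.36  1.07 -0.26]
carrier 0.88 [313. 375.] [-0.1973 -0.2621]
carrier 0.68 [315. 269.] [-0.2823  0.0766]
carrier 0.6 [220. 295.] [0.0504 0.0648]
slot_home 0.57 [219. 295.] [0.0522 0.0663]
bushing 0.5 [226. 330.] [ 0.0493 -0.054 ]
bushing 0.39 [217. 294.] [0.0533 0.0674]
((294.7735900878906, 216.3728790283203), (28.056730270385742, 28.53275489807129), 129.8227081298828) [0.05604522 0.06715225]
```

View pics/c4.png

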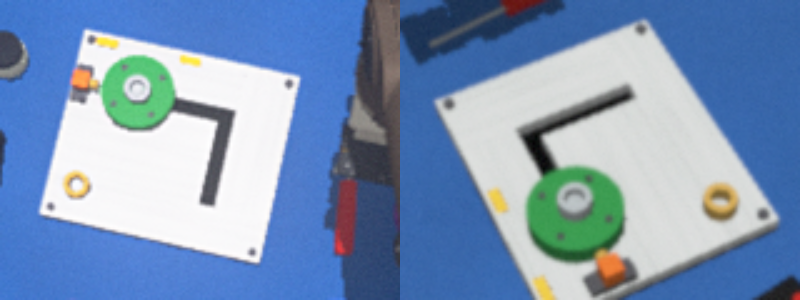

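The carrier is at the slot's far end next to the sensor, at (138,90) in the left half, with the bushing seated. As a quick check, I'll compare its position with the slot end seen in the first picture.

```bash
python3 - <<'E'
from go import *
im=cv2.cvtColor(cv2.imread("pics/top0.png"),cv2.COLOR_BGR2GRAY).astype(np.float32)
for z in(.02,):
  for y in np.arange(.06,.09,.002):
    p=pix("top",np.r_[P+R@[.055,y],z]);print(y.round(3),cv2.getRectSubPix(im,(1,1),tuple(map(float,p)))[0,0].round())
E
```

```text
t 12.95 plate [ 0.0564 -0.2322] z 0.3479 yaw-rel deg 90.2 toolz [ 0.001  0.001 -1.   ] F [-0.3 -0.4 -0.1] j [ 0.73  0.54 -0.65  1.65  0.36  1.07 -0.26]
0.06 81.0
0.062 81.0
0.064 79.0
0.066 77.0
0.068 75.0
0.07 73.0
0.072 97.0
0.074 134.0
0.076 200.0
0.078 244.0
0.08 249.0
0.082 250.0
0.084 248.0
0.086 248.0
0.088 247.0
```

```bash
python3 -c "
from cell import arm
print(arm.sign_off())"
```

```text
the job is handed in; nothing more can be done
None
```

The green carrier is home against the end of the second leg, measured at y ≈ 67 mm where the slot's end puts home at about 67 mm; the bushing is still seated, the hand is clear, and the job was handed in at about 13 s.

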